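# Refit the lever pin of a hand espresso maker

## Task

The hand-lever espresso maker on the hob is going back together after washing. First push its piston head all the way down to the stop, to seat the seal, and let it spring back up; then take the loose hinge pin, the steel rod with a wooden grip, and thread it through one bushing, the lever's eye and the other bushing, until the clip groove near its tip stands clear of the far bushing. Finish holding the pin there, steadily and without leaning hard on it, so that a colleague can fit the spring clip; do not let go, and leave the mug, canister, jar and carton where they are.

Things in the scene. Friction and masses are not known exactly. Their poses are not given: they have to be found in the camera images.
- maker: Hand espresso maker, fixed, steel: base plate 200 x 116 mm, on feet, top of the plate 16 mm up; two upright cheek plates at the back, a brewing cylinder at the front, the lever tipped back 45 degrees (away from the piston) between the cheeks up to 0.32 m high. Origin: centre of its underside on the hob. x points from the front (piston) to the back (hinge), y to its left, z up. Only yaw differs from the world frame.
- hinge_axis (a point): Middle of the lever's hinge axis, inside the lever's eye, half-way between the bushings, 185 mm above the hob and 50 mm behind the maker's origin; axes as the maker's, the hinge axis is its y. The eye is a tube from y = -15 to 15 mm, 27 mm outside, 15 mm bore.
- bushing_left (a point): Centre of the outer face of the left bushing, 35 mm to the left (+y) of hinge_axis. Both bushings are plain steel tubes along the hinge axis, 16 mm long, 30 mm outside, 12.6 mm bore, in the tops of the cheek plates; bushings and eye are in line and fixed. The pin may enter from either side.
- bushing_right (a point): Centre of the outer face of the right bushing, 35 mm to the right (-y) of hinge_axis; 70 mm from outer face to outer face.
- piston (a joint): Travel of the piston: 0 up, 0.022 m down at its stop, where the black head's underside meets the collar on the cylinder. A spring pushes it back up; it takes about 2 N to start and 8 N at the stop.
- piston_top (a point): Centre of the flat top of the piston head, a black mushroom knob 40 mm across; 105 mm in front of the hinge axis and 167 mm above the hob when up. Pressed straight down.
- pin_grip (a point): Centre of the wooden grip of the loose hinge pin (0.11 kg, balanced within the grip), 10 mm above the hob as it lies. The grip is a bar 60 mm long with a square section of 20 x 20 mm; x points along the pin from the grip to the tip. The grip ends at x = 30 mm, where the steel rod starts: round, 10 mm across, in line with the grip's centre.
- pin_tip (a point): Free end of the rod, on its axis, 132 mm from the centre of the grip; the rod is 102 mm long from grip to end. The last 11 mm taper to 3.6 mm across. The clip groove, 3 mm wide, lies 16 mm from this end: it is clear when the end stands 20 mm or more out of the far bushing.
- pin: The whole hinge pin. Origin: under the centre of its grip, at the bottom face; axes as pin_grip's.
- mug: Bystander: mug, 101 mm tall. Origin at its underside.
- canister: Bystander: round green canister with a wooden lid, 87 mm across, 120 mm tall. Origin at its underside.
- honey_jar: Bystander: honey jar with a white lid, 64 mm across, 97 mm tall. Origin at its underside.
- sugar_carton: Bystander: small white carton, 60 x 45 x 86 mm. Origin at its underside.

How it is judged:
By the outcome, as a careful person would: the job done as asked, in the order asked, and still so for the second after the job is handed in, while the arm keeps its last pose, push and grip.
It also fails if it takes over 58 s, if anything falls off the work surface, if the arm or the gripper's body presses on something with over 40 N, if the wrist force passes 120 N, or if a joint passes its speed limit or range.

## Robot

A 6-joint arm with a two-finger parallel gripper is mounted at the origin on a cart in front of the work surface, level with it; the furniture and walls round the work are solid. World frame = base frame: x ahead of the robot, y to its left, z up, the work surface at z = 0. Lengths are in m, angles in rad, forces in N, time in s.
With the tool pointing down it reaches from about 0.375 to 0.9 m from the base axis. Payload 3.1 kg.
Tool frame: the origin (TCP) lies on the centre line of the jaws, within the pads' length; the fingertips stand 25 mm ahead of it and the grasp point (between the pads) lies 6 mm ahead of it (robot.nose_length is the y of the fingertips in the tool frame, in m); y points along the fingers, z is the direction in which the jaws open and shut, and the axes are right-handed (so a half turn about y gives the same grasp; the last joint's range is limited). The gripper opens to 87 mm and grips with 3 to 60 N. Pads are 19 mm wide; open, the fingers measure 117 mm over their backs; the gripper's body (75 mm by 190 mm) begins 51 mm behind the grasp point.
Start: joints at [-1.379, 0.527, 1.433, -0, 1.181, -0.178], TCP at [0.226, -0.582, 0.248] pointing down, gripper open.
Joint ranges: [-3.08, 3.08], [-0.75, 2.2], [0.22, 2.44], [-1.43, 4.57], [0, 2.65], [-2.85, 2.85]. Speed limits (rad/s): [2.79, 2.79, 3.14, 3.14, 3.14, 3.14].

## Interface

Orientations are given as a unit quaternion [x, y, z, w].
In Python, from rig import robot, eyes, ticket gives the robot as it stands.
- The arm moves only by the tool play_rows, never from a script. Its argument "series" is a list of rows, each a list of 7 numbers: the opening, from 0 (shut) to 1 (fully open), then the shift along the tool's x, y, z scaled (see below), then the turn, a rotation vector about the tool's x, y, z scaled (see below). In form: [[claw, dx, dy, dz, ax, ay, az], ...]. A call has 1 to 12 rows; each row shifts and turns the commanded pose from where the row before left it, along the tool's axes as they then stand; what a row does not reach is not made up. The controller multiplies each number of a shift by 100 mm and each number of a turn by 180 degrees. A row lasts 1/12 s, in which the tool goes at most 41.7 mm and 7.16 degrees, less where a joint would pass 70% of its speed; a pose out of reach is approached as far as the arm can. A call with a number of a shift or a turn outside -1 to 1 is refused whole. A call with a gripper value outside its range is refused whole. The fingers move at their own pace and stop on an object; "grip_force" is the grip in N (left out, the last holds). Time passes only in rows, so rows that do not move let the fingers close. It gives the time, the measured TCP pose, the force and the opening at its end, in the units of the state.
- robot.get_obs(): the state, without advancing time (a new reading comes with each control period).
- eyes.camera(name): name is "scene" or "top" or "wrist"; returns the picture (384x512x3 uint8, red, green, blue); there is no depth.
- eyes.camera_params(name): a dict with "K" (3x3 intrinsics, pixels), "rvec" (rotation vector, rad) and "tvec" (3), from world to camera coordinates, as OpenCV has them. Camera axes: x right, y down, z forward; pixel columns grow to the right and rows downward; lengths in m; the calibration is good to about 2 mm. A picture is of the moment at which its call begins: read the wrist's pose just before it. camera_params takes no time and is no camera call; for the wrist camera it gives the pose at the moment of the call.
- ticket.hand_in(): hands the job in, once; it reports no verdict.
The state is a dict: "time": time; "q": joint angles; "joint_velocities": joint speeds; "joint_torque": joint torques, N m; "position": TCP position; "tool_rot": TCP orientation; "ft_force": force on the tool from outside, world axes, zero at the start; "moment": the same for the moment, N m; "grip_width": finger opening in m.
Only numpy, scipy, OpenCV 4.12 (cv2) and the standard library are available. Lean on these libraries where they do the work, as an engineer would, in place of code of your own. Each camera call takes 0.05 s, during which the arm holds its last target.

## Working session

There is one attempt and no reset: what is moved stays moved. The work goes in short steps, Python scripts to look and compute and a tool call to move; the robot and the scene stay as the last step left them, time stands still between calls to the robot, and variables do not carry over. Pictures are saved under pics/ and viewed, and the job is handed in when it is done.

Besides the shell and the picture viewer there is one more tool, called by a JSON object that holds its "fn" and its "kwargs", one argument or row to a line. play_rows: Moves the arm, as the interface text tells. Its arguments: {"type":"object","properties":{"series":{"type":"array","items":{"type":"array","items":{"type":"number"}}},"grip_force":{"type":"number"}},"required":["series"]}

```bash
ls -la; mkdir -p pics; python3 - <<'E'
from rig import robot, eyes, ticket
import cv2,numpy as np
o=robot.get_obs(); print(o); print(robot.nose_length)
for n in ["scene","top","wrist"]:
    p=eyes.camera_params(n); print(n,p)
    im=eyes.camera(n); cv2.imwrite(f"pics/{n}0.png",im[:,:,::-1])
E
```

```text
total 12
drwxr-xr-x  3 agent agent 4096 Dec  7 00:40 .
drwxr-xr-x 23 root  root  4096 Dec  7 00:40 ..
drwxr-xr-x  2 agent agent 4096 Dec  7 00:40 pics
{'time': 0.0, 'q': array([-1.37852260e+00,  5.28461206e-01,  1.43387732e+00,  2.50954605e-06,
        1.18137519e+00, -1.78532090e-01]), 'joint_velocities': array([ 0.00091677,  0.00016313,  0.00216505, -0.00039472, -0.00177285,
       -0.000587  ]), 'joint_torque': array([-9.14145476e-04, -4.40045786e+01, -1.76592797e+01,  6.34071068e-02,
        5.82780212e-02, -1.70462590e-04]), 'position': array([ 0.22636013, -0.58185919,  0.24658256]), 'tool_rot': array([-0.1303538 ,  0.695738  , -0.6942382 ,  0.13034513]), 'ft_force': array([-0.59604467,  0.39918144,  0.06651619]), 'moment': array([ 0.03740276, -0.00896921, -0.0471864 ]), 'grip_width': 0.08727949829010155}
0.025
scene {'K': array([[493.80199481,   0.        , 257.36547858],
       [  0.        , 493.80199481, 188.23802779],
       [  0.        ,   0.        ,   1.        ]]), 'rvec': array([ 2.66267638,  0.19116799, -0.04480379]), 'tvec': array([-0.55364731,  0.02045308,  1.49898303])}
top {'K': array([[378.07989227,   0.        , 254.00999578],
       [  0.        , 378.07989227, 189.98509971],
       [  0.        ,   0.        ,   1.        ]]), 'rvec': array([ 2.13243047, -2.10527219,  0.21743764]), 'tvec': array([0.01876109, 0.58203964, 0.96694573])}
wrist {'K': array([[266.07130064,   0.        , 255.80300052],
       [  0.        , 266.07130064, 188.80715202],
       [  0.        ,   0.        ,   1.        ]]), 'rvec': array([-2.40384269,  1.64431299,  0.2227543 ]), 'tvec': array([-0.62447952, -0.03149034,  0.38887621])}
```

View pics/scene0.png

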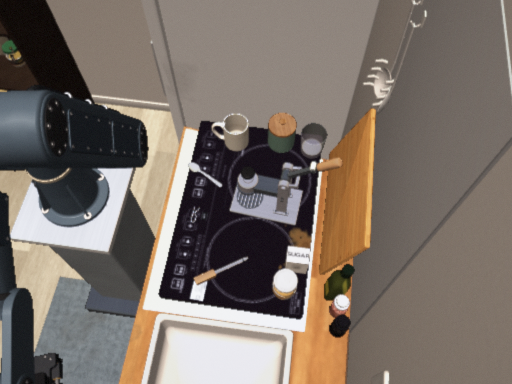

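View pics/top0.png

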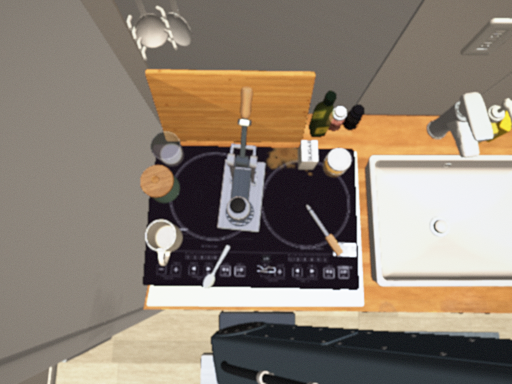

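View pics/wrist0.png

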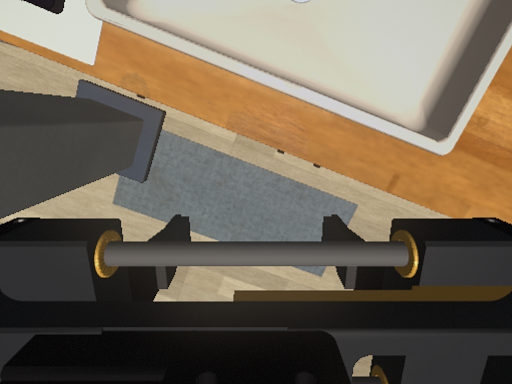

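The overview pictures show the maker in the middle of the hob: top view, piston at about (238,207) and lever running up to (246,90). The pin lies on the robot's right, with its grip at about (335,243) and tip at (308,207). Next I'll zoom in and measure.

```bash
cat > h.py <<'E'
import cv2,numpy as np
from scipy.spatial.transform import Rotation as R
from rig import robot, eyes, ticket
def cam(n):
    p=eyes.camera_params(n); return p['K'],cv2.Rodrigues(p['rvec'])[0],p['tvec']
def ray(c,uv):
    K,Rm,t=c; d=Rm.T@np.linalg.inv(K)@np.array([uv[0],uv[1],1.]); return -Rm.T@t,d/np.linalg.norm(d)
def onz(c,uv,z):
    o,d=ray(c,uv); return o+d*(z-o[2])/d[2]
def tri(rs):
    A=np.zeros((3,3));b=np.zeros(3)
    for o,d in rs:
        P=np.eye(3)-np.outer(d,d);A+=P;b+=P@o
    x=np.linalg.solve(A,b); return x,[np.linalg.norm((np.eye(3)-np.outer(d,d))@(x-o)) for o,d in rs]
def proj(c,X):
    K,Rm,t=c; p=K@(Rm@np.asarray(X)+t); return p[:2]/p[2]
E
python3 - <<'E'
from h import *
for n,(x,y,w,h) in {"top":(140,130,230,165),"scene":(150,100,200,150)}.items():
    im=cv2.imread(f"pics/{n}0.png")[y:y+h,x:x+w]
    s=800//w if 600//h>=800//w else 600//h
    cv2.imwrite(f"pics/{n}0z.png",cv2.resize(im,None,fx=s,fy=s,interpolation=cv2.INTER_CUBIC)); print(n,s)
for n in("top","scene"):
    im=cv2.imread(f"pics/{n}0.png"); hsv=cv2.cvtColor(im,cv2.COLOR_BGR2HSV)
    c=cam(n); print(n,"cam at",ray(c,(0,0))[0])
c=cam("top")
for uv in [(335,243),(307,207),(238,207),(246,160)]: print(uv,onz(c,uv,0.01))
c=cam("scene")
for uv in [(206,277),(247,259)]: print(uv,onz(c,uv,0.01))
E
```

```text
top 3
scene 4
top cam at [0.37873537 0.03023176 1.0628978 ]
scene cam at [ 0.64158255 -0.5788774   1.34430896]
(335, 243) [ 0.44486898 -0.1998533   0.01      ]
(307, 207) [ 0.5445739  -0.12389094  0.01      ]
(238, 207) [0.54201256 0.07049415 0.01      ]
(246, 160) [0.67947372 0.05022553 0.01      ]
(206, 277) [ 0.44362935 -0.19779908  0.01      ]
(247, 259) [ 0.54844484 -0.12976217  0.01      ]
```

View pics/top0z.png

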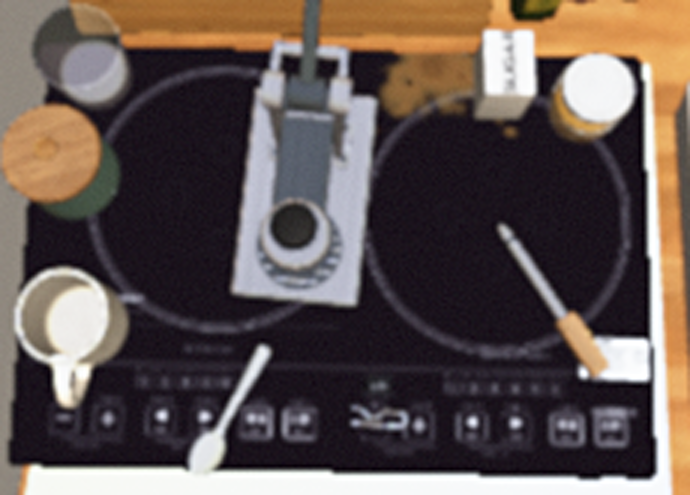

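View pics/scene0z.png

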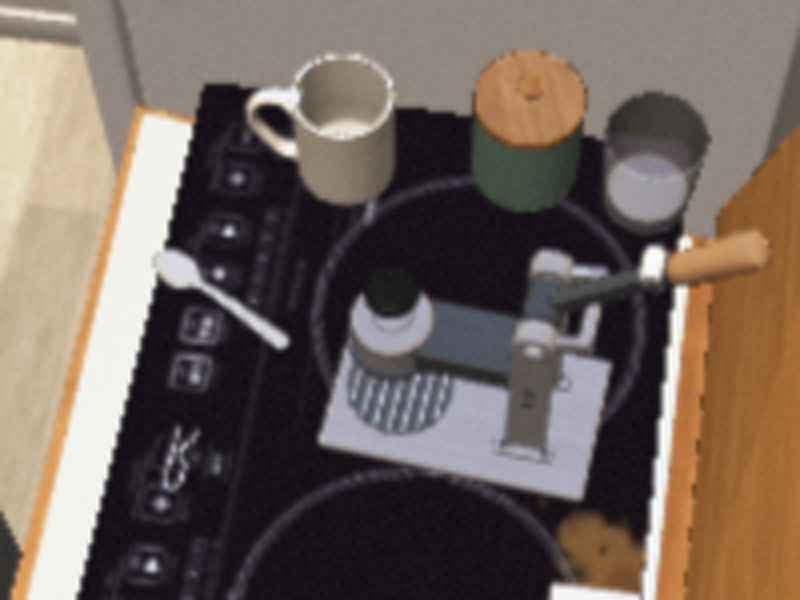

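```bash
python3 - <<'E'
from h import *
ct=cam("top");cs=cam("scene")
T=lambda u,v:(u/3+140-1/3,v/3+130-1/3)
S=lambda u,v:(u/4+150-.375,v/4+100-.375)
for p in [(377,95),(358,305),(232,293)]: print("top plate",onz(ct,T(*p),.016))
for p in [(611,362),(583,500),(318,440),]: print("scene plate",onz(cs,S(*p),.016))
print("piston",tri([ray(ct,T(295,225)),ray(cs,S(392,290))]), onz(ct,T(295,225),.165),onz(cs,S(392,288),.165))
# pin grip masks
for n,c,box in (("top",ct,(315,225,350,262)),("scene",cs,(185,255,255,290))):
    im=cv2.imread(f"pics/{n}0.png"); hsv=cv2.cvtColor(im,cv2.COLOR_BGR2HSV)
    m=((hsv[...,0]<22)&(hsv[...,1]>90)&(hsv[...,2]>90)).astype(np.uint8)
    k=np.zeros_like(m);k[box[1]:box[3],box[0]:box[2]]=1;m&=k
    cs_=max(cv2.findContours(m,0,2)[0],key=cv2.contourArea); r=cv2.minAreaRect(cs_)
    bp=cv2.boxPoints(r); ys,xs=np.nonzero(m)
    print(n,m.sum(),r, onz(c,(xs.mean(),ys.mean()),.012)); print([onz(c,b,.012).round(4) for b in bp])
E
```

```text
top plate [ 0.6745712  -0.00541735  0.016     ]
top plate [0.47385819 0.01083988 0.016     ]
top plate [0.48342587 0.12720237 0.016     ]
scene plate [0.68108525 0.10695594 0.016     ]
scene plate [ 0.67234684 -0.00810346  0.016     ]
scene plate [0.47333959 0.01163195 0.016     ]
piston (array([0.52347125, 0.06452962, 0.16350026]), [np.float64(0.0004602038267435066), np.float64(0.00046020382674359834)]) [0.52364462 0.06468354 0.165     ] [0.52298926 0.06500529 0.165     ]
top 156 ((333.9230651855469, 243.8845977783203), (21.355958938598633, 8.320503234863281), 56.3099365234375) [ 0.44341636 -0.19441634  0.012     ]
[array([ 0.46  , -0.1709,  0.012 ]), array([ 0.473 , -0.1904,  0.012 ]), array([ 0.4247, -0.2217,  0.012 ]), array([ 0.4119, -0.2022,  0.012 ])]
scene 166 ((204.5273895263672, 276.2602844238281), (7.862255573272705, 21.43499183654785), 65.55604553222656) [ 0.43947206 -0.19680516  0.012     ]
[array([ 0.4087, -0.2038,  0.012 ]), array([ 0.4576, -0.1709,  0.012 ]), array([ 0.4703, -0.1899,  0.012 ]), array([ 0.4216, -0.2224,  0.012 ])]
```

```bash
cat >> h.py <<'E'
def st():
    o=robot.get_obs(); Rm=R.from_quat(o['tool_rot']).as_matrix(); return o,Rm,o['position']
# target: TCP pos and rotation -> remaining shift in tool axes /0.1 and rotvec /pi
def togo(P,Rt=None):
    o,Rm,p=st(); d=Rm.T@(np.asarray(P)-p)/.1
    print("t",round(o['time'],2),"pos",p.round(4),"F",o['ft_force'].round(1),"w",round(o['grip_width'],4))
    print(" shift units",d.round(3), "turn units", None if Rt is None else (R.from_matrix(Rm.T@Rt).as_rotvec()/np.pi).round(4))
YAW=-0.0890
MX=np.array([np.cos(YAW),np.sin(YAW),0]);MY=np.array([-np.sin(YAW),np.cos(YAW),0]);MZ=np.array([0,0,1.])
def down(zdir):  # tool y down, tool z along zdir
    z=np.asarray(zdir)/np.linalg.norm(zdir); y=np.array([0,0,-1.]); return np.c_[np.cross(y,z),y,z]
E
python3 - <<'E'
from h import *
o,Rm,p=st(); print(Rm.round(3)); c=cam("wrist"); print("cam rel tool", (Rm.T@(ray(c,(0,0))[0]-p)).round(4)); print((Rm.T@c[1].T).round(3))
for s in (1,-1): togo([.5235,.0645,.26],down(s*MY))
E
```

```text
[[-0.932 -0.     0.362]
 [-0.362  0.002 -0.932]
 [-0.    -1.    -0.002]]
cam rel tool [-7.260e-02 -1.361e-01  1.000e-04]
[[-0.     0.964  0.265]
 [-0.001 -0.265  0.964]
 [ 1.    -0.     0.001]]
t 0.15 pos [ 0.2264 -0.582   0.2468] F [-0.2  0.4 -1.4] w 0.0873
 shift units [-5.112 -0.123 -4.95 ] turn units [ 0.000e+00 -8.536e-01 -7.000e-04]
t 0.15 pos [ 0.2264 -0.582   0.2468] F [-0.2  0.4 -1.4] w 0.0873
 shift units [-5.112 -0.123 -4.95 ] turn units [0.0005 0.1464 0.    ]
```

```bash
python3 - <<'E'
from h import *
o,Rm,p=st(); Rt=down(-MY); print(Rt.T@(np.array([.5235,.0645,.27])-p)/.1/18)
E
```

```text
[-0.13247001 -0.01289    -0.37242482]
```

{"fn": "play_rows", "kwargs": {
  "series": [
    [0,0,0,0,0,0.0366,0],
    [0,0,0,0,0,0.0366,0],
    [0,0,0,0,0,0.0366,0],
    [0,0,0,0,0,0.0366,0]
  ],
  "grip_force": 10
}}

```text
time: 0.48
position: [0.2264, -0.5822, 0.2471]
tool_rot: [0.033, 0.707, -0.706, -0.034]
ft_force: [-0.0, 0.2, -0.2]
grip_width: 0.0681
```

{"fn": "play_rows", "kwargs": {
  "series": [
    [0,-0.13,-0.013,-0.37,0,0,0],
    [0,-0.13,-0.013,-0.37,0,0,0],
    [0,-0.13,-0.013,-0.37,0,0,0],
    [0,-0.13,-0.013,-0.37,0,0,0],
    [0,-0.13,-0.013,-0.37,0,0,0],
    [0,-0.13,-0.013,-0.37,0,0,0],
    [0,-0.13,-0.013,-0.37,0,0,0],
    [0,-0.13,-0.013,-0.37,0,0,0],
    [0,-0.13,-0.013,-0.37,0,0,0],
    [0,-0.13,-0.013,-0.37,0,0,0],
    [0,-0.13,-0.013,-0.37,0,0,0],
    [0,-0.13,-0.013,-0.37,0,0,0]
  ]
}}

```text
time: 1.48
position: [0.4217, -0.1523, 0.2632]
tool_rot: [0.032, 0.706, -0.706, -0.032]
ft_force: [0.8, -1.1, -0.6]
grip_width: 0.0008
```

{"fn": "play_rows", "kwargs": {
  "series": [
    [0,-0.13,-0.013,-0.37,0,0,0],
    [0,-0.13,-0.013,-0.37,0,0,0],
    [0,-0.13,-0.013,-0.37,0,0,0],
    [0,-0.13,-0.013,-0.37,0,0,0],
    [0,-0.13,-0.013,-0.37,0,0,0],
    [0,-0.13,-0.013,-0.37,0,0,0],
    [0,0,0,0,0,0,0]
  ]
}}

```text
time: 2.07
position: [0.5213, 0.0658, 0.2713]
tool_rot: [0.031, 0.708, -0.705, -0.028]
ft_force: [0.4, -0.4, 0.1]
grip_width: 0.0006
```

```bash
python3 - <<'E'
from h import *
togo([.5235,.0645,.195],down(-MY))
c=cam("wrist"); np.savez("pics/w1.npz",K=c[0],R=c[1],t=c[2])
cv2.imwrite("pics/w1.png",cv2.resize(eyes.camera("wrist")[:,:,::-1],None,fx=1.5,fy=1.5,interpolation=cv2.INTER_CUBIC))
for n,z in (("hinge",[.6283,.0557,.185]),("piston",[.5235,.0645,.167])): print(n,1.5*proj(c,z))
E
```

```text
t 2.07 pos [0.5213 0.0658 0.2713] F [ 0.4 -0.4  0.1] w 0.0006
 shift units [-0.02   0.763  0.013] turn units [ 0.001   0.0019 -0.0011]
hinge [386.0114413  104.05575335]
piston [385.49495425 290.33510711]
```

View pics/w1.png

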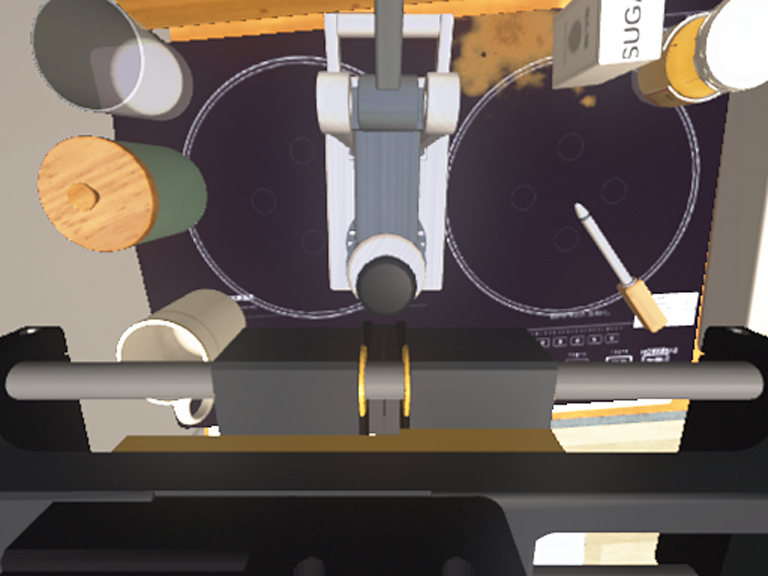

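The wrist view agrees with the earlier fit. The knob is centred at (386,286), where (385,290) was predicted, and the bushing pair at (388,102), where (386,104) was predicted. Now pressing the piston.

{"fn": "play_rows", "kwargs": {
  "series": [
    [0,-0.01,0.25,0.007,0,0,0],
    [0,-0.01,0.25,0.006,0,0,0],
    [0,0,0.23,0,0,0,0],
    [0,0,0,0,0,0,0],
    [0,0,0.05,0,0,0,0],
    [0,0,0.05,0,0,0,0],
    [0,0,0.05,0,0,0,0],
    [0,0,0.05,0,0,0,0],
    [0,0,0,0,0,0,0]
  ]
}}

```text
time: 2.87
position: [0.521, 0.0579, 0.1784]
tool_rot: [-0.032, -0.706, 0.707, 0.031]
ft_force: [-1.8, -2.8, 6.5]
grip_width: 0.0006
```

```bash
python3 - <<'E'
from h import *
togo([.5235,.0645,.170],down(-MY))
cv2.imwrite("pics/w2.png",cv2.resize(eyes.camera("scene")[100:250,150:350,::-1],None,fx=4,fy=4,interpolation=cv2.INTER_CUBIC))
togo([.5235,.0645,.170],down(-MY))
E
```

```text
t 2.87 pos [0.521  0.0579 0.1784] F [-1.8 -2.8  6.5] w 0.0006
 shift units [-0.019  0.084 -0.068] turn units [-0.0004  0.     -0.0004]
t 2.92 pos [0.521  0.0579 0.1786] F [-1.1 -3.   5.4] w 0.001
 shift units [-0.019  0.086 -0.068] turn units [-0.0004  0.0001 -0.0004]
```

View pics/w2.png

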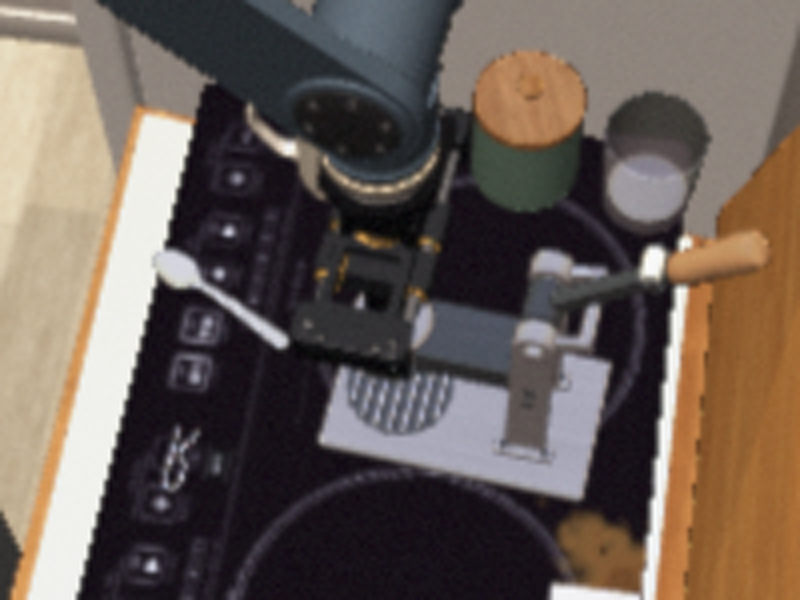

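{"fn": "play_rows", "kwargs": {
  "series": [
    [0,0,0.04,-0.02,0,0,0],
    [0,0,0.04,0,0,0,0],
    [0,0,0.02,0,0,0,0],
    [0,0,0.02,0,0,0,0],
    [0,0,0,0,0,0,0]
  ]
}}

```text
time: 3.33
position: [0.5222, 0.0598, 0.1698]
tool_rot: [-0.033, -0.706, 0.707, 0.03]
ft_force: [-5.7, -3.2, 22.7]
grip_width: 0.0004
```

{"fn": "play_rows", "kwargs": {
  "series": [
    [0,0,0,0,0,0,0],
    [0,0,-0.1,0,0,0,0],
    [0,0,-0.2,0,0,0,0],
    [0,0,-0.3,0,0,0,0],
    [0,0,-0.3,0,0,0,0],
    [0,0,0,0,0,0,0]
  ]
}}

```text
time: 3.83
position: [0.5251, 0.0606, 0.262]
tool_rot: [0.036, 0.706, -0.706, -0.026]
ft_force: [0.5, 0.8, 0.5]
grip_width: 0.0004
```

```bash
python3 - <<'E'
from h import *
togo([.5235,.0645,.170],down(-MY))
cw=np.load("pics/w1.npz"); c1=(cw['K'],cw['R'],cw['t'])
c=cam("wrist"); im=eyes.camera("wrist"); np.savez("pics/w3.npz",K=c[0],R=c[1],t=c[2]); cv2.imwrite("pics/w3.png",im[:,:,::-1])
cv2.imwrite("pics/w3z.png",cv2.resize(im[0:256,100:500,::-1],None,fx=2,fy=2,interpolation=cv2.INTER_CUBIC))
q=lambda u,v:((u+.5)/1.5-.5,(v+.5)/1.5-.5)
print("tip",onz(c1,q(577,206),.01))
for uv in [(621,292),(639,279),(666,319),(652,332)]: print(onz(c1,q(*uv),.02))
print("hinge",onz(c1,q(388.5,102),.185),"piston",onz(c1,q(386,286),.165), "piston now pred",proj(c,[.5235,.0645,.167]))
for s in(35,-35): print(1.5*proj(c1,np.array([.6283,.0557,.185])+MY*s/1000))
E
```

```text
t 3.83 pos [0.5251 0.0606 0.262 ] F [0.5 0.8 0.5] w 0.0004
 shift units [ 0.033  0.919 -0.037] turn units [ 0.0002 -0.     -0.0045]
tip [ 0.54866727 -0.12601785  0.01      ]
[ 0.45992028 -0.16934786  0.02      ]
[ 0.47214087 -0.186332    0.02      ]
[ 0.42686557 -0.2175666   0.02      ]
[ 0.41354699 -0.20453392  0.02      ]
hinge [0.6292969 0.0544628 0.185    ] piston [0.5259103  0.06413598 0.165     ] piston now pred [251.48661071 202.02006897]
[318.10393881 103.62452186]
[453.92053607 104.48699494]
```

View pics/w3z.png

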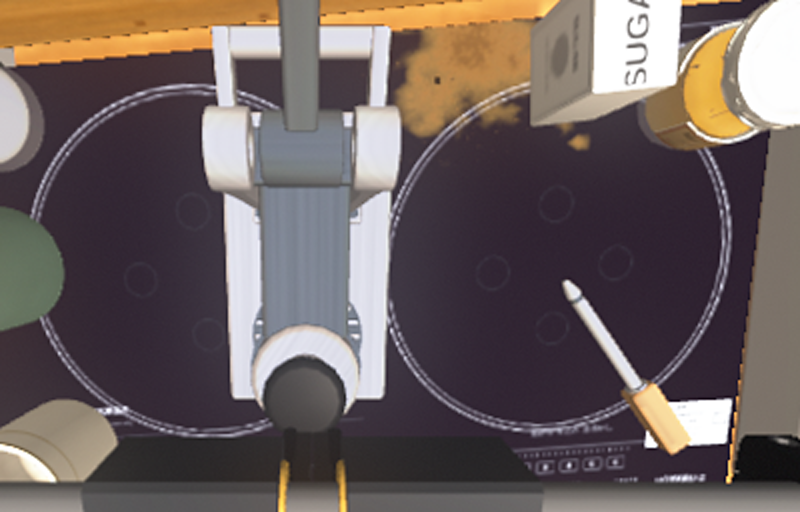

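The piston is back up: knob at (252,198), unoccluded, and the stop was felt at TCP z 0.1698 with 22.7 N. The pin's grip is about (655,415) in the zoom, with the tip at (569,285). Turning and moving over the pin next.

{"fn": "play_rows", "kwargs": {
  "series": [
    [0,0,0,0,0,-0.0357,0],
    [0,0,0,0,0,-0.0357,0],
    [0,0,0,0,0,-0.0357,0],
    [0.5,0,0,0,0,-0.0357,0],
    [0.5,0,0,0,0,-0.0357,0],
    [0.5,0,0,0,0,-0.0357,0],
    [0.5,0,0,0,0,0,0]
  ]
}}

```text
time: 4.47
position: [0.5204, 0.0608, 0.2548]
tool_rot: [-0.205, 0.677, -0.677, 0.204]
ft_force: [0.5, -0.2, 0.0]
grip_width: 0.0192
```

```bash
cat >> h.py <<'E'
def pinrot(deg): # option A: tool x = -pin dir
    a=np.deg2rad(deg); return down([np.sin(a),-np.cos(a),0])
E
python3 - <<'E'
from h import *
togo([.443,-.1945,.13],pinrot(33.5))
E
```

```text
t 4.47 pos [0.5204 0.0608 0.2548] F [ 0.5 -0.2  0. ] w 0.0192
 shift units [2.054 1.248 1.702] turn units [0.0005 0.0003 0.0003]
```

{"fn": "play_rows", "kwargs": {
  "series": [
    [0.5,0.25,0.0,0.21,0,0,0],
    [0.5,0.25,0.0,0.21,0,0,0],
    [0.5,0.26,0.178,0.21,0,0,0],
    [0.5,0.26,0.178,0.21,0,0,0],
    [0.5,0.26,0.178,0.21,0,0,0],
    [0.5,0.26,0.178,0.22,0,0,0],
    [0.5,0.26,0.178,0.22,0,0,0],
    [0.5,0.25,0.178,0.21,0,0,0],
    [0.5,0,0.178,0,0,0,0],
    [0.5,0,0,0,0,0,0],
    [0.5,0,0,0,0,0,0]
  ]
}}

```text
time: 5.38
position: [0.4426, -0.1937, 0.1303]
tool_rot: [-0.203, 0.679, -0.676, 0.202]
ft_force: [0.1, 1.0, 0.2]
grip_width: 0.0434
```

```bash
python3 - <<'E'
from h import *
togo([.443,-.1945,.13],pinrot(33.5))
c=cam("wrist"); im=eyes.camera("wrist"); np.savez("pics/w4.npz",K=c[0],R=c[1],t=c[2]); cv2.imwrite("pics/w4.png",im[:,:,::-1])
cv2.imwrite("pics/w4z.png",cv2.resize(im[:,:,::-1],None,fx=1.5,fy=1.5,interpolation=cv2.INTER_CUBIC))
E
```

```text
t 5.38 pos [ 0.4426 -0.1937  0.1303] F [0.1 1.  0.2] w 0.0434
 shift units [0.001 0.003 0.009] turn units [ 0.0012 -0.0013  0.0003]
```

View pics/w4z.png

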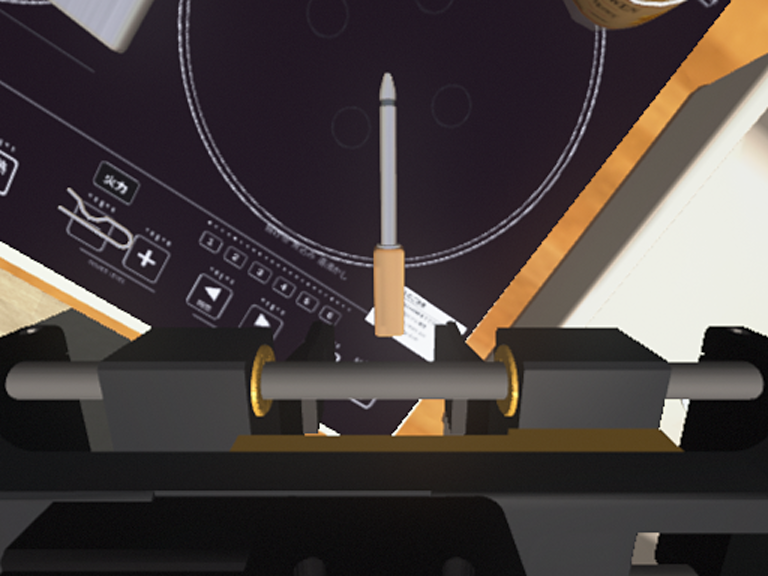

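The pin is fully in view: tip (387,72), groove (387,101), grip front edge (389,249) and rear edge (389,336). I'll turn these into positions.

```bash
python3 - <<'E'
from h import *
cw=np.load("pics/w4.npz"); c=(cw['K'],cw['R'],cw['t'])
im=cv2.imread("pics/w4.png"); hsv=cv2.cvtColor(im,cv2.COLOR_BGR2HSV)
m=((hsv[...,0]<22)&(hsv[...,1]>60)&(hsv[...,2]>90)).astype(np.uint8); k=np.zeros_like(m);k[155:228,240:280]=1;m&=k
r=cv2.minAreaRect(max(cv2.findContours(m,0,2)[0],key=cv2.contourArea)); print(r)
q=lambda u,v:((u+.5)/1.5-.5,(v+.5)/1.5-.5)
T=onz(c,q(387,71),.01); F=onz(c,q(388.5,249),.02); B=onz(c,q(389.5,335.5),.02)
g=(F+B)/2; print("tip",T,"F",F,"B",B,"len",np.linalg.norm(F-B),"centre",g,"tip dist",np.linalg.norm((T-g)[:2]))
for a in (T-g,T-B,F-B): print(np.rad2deg(np.arctan2(a[1],a[0])))
gg=(T-np.append((T-g)[:2]/np.linalg.norm((T-g)[:2])*.132,0)); print("centre from tip",gg)
ang=33.3
togo([*g[:2],.027],pinrot(33.3))
E
```

```text
((259.0, 194.0), (20.0, 60.0), 0.0)
tip [ 0.55210315 -0.12395787  0.01      ] F [ 0.46666359 -0.18134447  0.02      ] B [ 0.41844588 -0.21399251  0.02      ] len 0.05823093647218236 centre [ 0.44255474 -0.19766849  0.02      ] tip dist 0.13203828955603983
33.9349892437839
33.965123563195064
34.10178245354447
centre from tip [ 0.4425865  -0.19764712  0.01      ]
t 5.43 pos [ 0.4433 -0.1936  0.1311] F [-0.1 -0.2 -0.1] w 0.0434
 shift units [0.028 1.041 0.032] turn units [0.0005 0.0004 0.0001]
```

{"fn": "play_rows", "kwargs": {
  "series": [
    [0.5,0.014,0.26,0.016,0,-0.0035,0],
    [0.5,0.014,0.26,0.016,0,0,0],
    [0.5,0,0.26,0,0,0,0],
    [0.5,0,0.13,0,0,0,0],
    [0.5,0,0.06,0,0,0,0],
    [0.5,0,0.06,0,0,0,0],
    [0.5,0,0,0,0,0,0]
  ]
}}

```text
time: 6.02
position: [0.4436, -0.198, 0.0285]
tool_rot: [0.207, -0.676, 0.676, -0.208]
ft_force: [0.0, 0.5, -0.0]
grip_width: 0.0436
```

```bash
python3 - <<'E'
from h import *
togo([.4426,-.1977,.027],pinrot(34))
im=eyes.camera("wrist");cv2.imwrite("pics/w5z.png",cv2.resize(im[:,:,::-1],None,fx=1.5,fy=1.5,interpolation=cv2.INTER_CUBIC))
E
```

```text
t 6.02 pos [ 0.4436 -0.198   0.0285] F [ 0.   0.5 -0. ] w 0.0436
 shift units [ 0.007  0.015 -0.008] turn units [-0.0002  0.0008 -0.0001]
```

View pics/w5z.png

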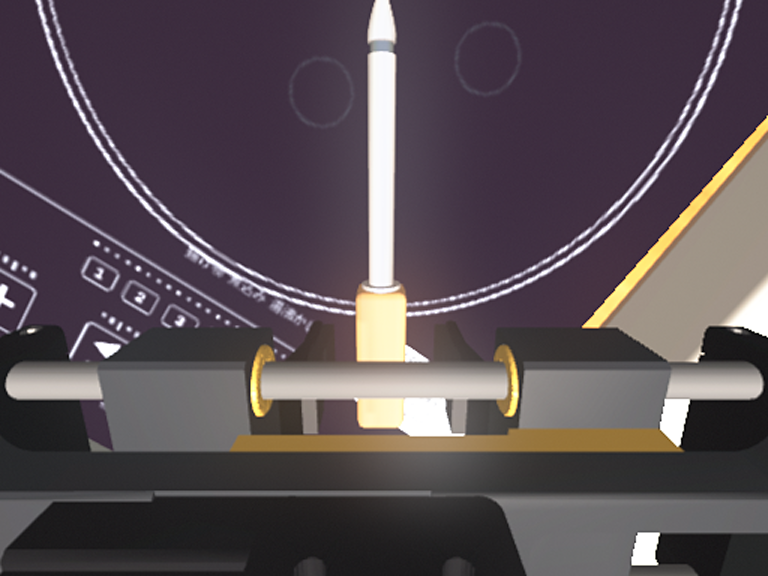

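The grip sits between the open fingers and the pin runs straight up the image, its tip just visible at (380,3). Closing now.

{"fn": "play_rows", "kwargs": {
  "series": [
    [0.0,0.005,0.01,-0.008,0,0,0],
    [0.0,0,0,0,0,0,0],
    [0.0,0,0,0,0,0,0],
    [0.0,0,0,0,0,0,0],
    [0.0,0,0,0,0,0,0],
    [0.0,0,0,0,0,0,0],
    [0.0,0,0,0,0,0,0]
  ],
  "grip_force": 45
}}

```text
time: 6.65
position: [0.4423, -0.1983, 0.0278]
tool_rot: [0.207, -0.676, 0.676, -0.207]
ft_force: [-0.2, 0.7, 5.5]
grip_width: 0.0198
```

```bash
python3 - <<'E'
from h import *
togo([.4426,-.1977,.027],pinrot(34))
E
```

```text
t 6.65 pos [ 0.4423 -0.1983  0.0278] F [-0.2  0.7  5.5] w 0.0198
 shift units [-0.006  0.008 -0.003] turn units [-0.0002  0.0004 -0.0001]
```

{"fn": "play_rows", "kwargs": {
  "series": [
    [0.0,0,-0.2,0,0,0,0],
    [0.0,0,-0.4,0,0,0,0],
    [0.0,0,-0.4,0,0,0,0],
    [0.0,0,-0.4,0,0,0,0],
    [0.0,0,-0.4,0,0,0,0],
    [0.0,0,0,0,0,0,0],
    [0.0,0,0,0,0,0,0]
  ]
}}

```text
time: 7.23
position: [0.4432, -0.1989, 0.2095]
tool_rot: [0.206, -0.674, 0.678, -0.208]
ft_force: [-1.7, -0.6, -1.6]
grip_width: 0.0198
```

```bash
python3 - <<'E'
from h import *
togo([.4426,-.1977,.21],pinrot(34))
ct=cam("top");cs=cam("scene")
print("board BR", tri([ray(ct,(310,143)),ray(cs,(321,272))]), onz(ct,(310,143),0),onz(cs,(321,272),0))
print("board TR", tri([ray(ct,(314,72)),ray(cs,(369,248))]))
print("board TL", tri([ray(ct,(147,71)),ray(cs,(376,108))]))
o,Rm,p=st(); c=cam("wrist"); im=eyes.camera("wrist"); cv2.imwrite("pics/w6.png",im[:,:,::-1]); np.savez("pics/w6.npz",K=c[0],R=c[1],t=c[2],Rm=Rm,p=p)
cv2.imwrite("pics/w6z.png",cv2.resize(im[:,:,::-1],None,fx=1.5,fy=1.5,interpolation=cv2.INTER_CUBIC))
E
```

```text
t 7.23 pos [ 0.4432 -0.1989  0.2095] F [-1.7 -0.6 -1.6] w 0.0198
 shift units [-0.002 -0.005 -0.014] turn units [-0.0018  0.0005 -0.0006]
board BR (array([ 0.75161162, -0.13514833, -0.01436113]), [np.float64(0.010496116880638675), np.float64(0.01049611688063875)]) [ 0.7368709  -0.13716974  0.        ] [ 0.75966948 -0.13447139  0.        ]
board TR (array([ 0.85558077, -0.12026829,  0.19542421]), [np.float64(0.001506137955184126), np.float64(0.001506137955183997)])
board TL (array([0.8530947 , 0.29781462, 0.20160187]), [np.float64(0.003390435376550696), np.float64(0.003390435376550632)])
```

View pics/w6z.png

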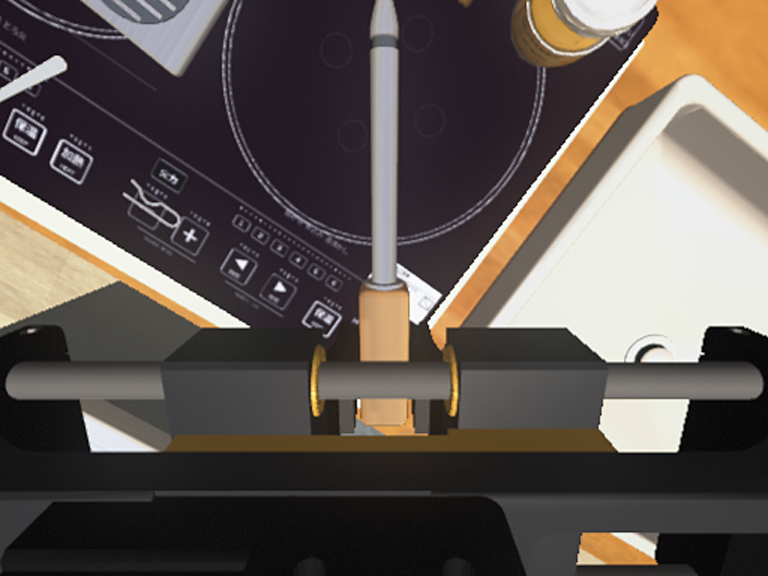

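The pin is held square in the jaws: grip at (384,330), groove at (383,41), rod on the image centre line. Turning it to the hinge direction.

{"fn": "play_rows", "kwargs": {
  "series": [
    [0.0,0,0,0,0,-0.0353,0],
    [0.0,0,0,0,0,-0.0353,0],
    [0.0,0,0,0,0,-0.0353,0],
    [0.0,0,0,0,0,-0.0353,0],
    [0.0,0,0,0,0,-0.0353,0],
    [0.0,0,0,0,0,-0.0353,0],
    [0.0,0,0,0,0,-0.0353,0],
    [0.0,0,0,0,0,-0.0353,0],
    [0.0,0,0,0,0,0,0],
    [0.0,0,0,0,0,0,0]
  ]
}}

```text
time: 8.12
position: [0.4411, -0.1974, 0.2054]
tool_rot: [-0.477, 0.524, -0.521, 0.476]
ft_force: [-0.1, 0.2, -1.3]
grip_width: 0.0196
```

```bash
python3 - <<'E'
from h import *
togo([.6117,-.1361,.2028],pinrot(84.9))
E
```

```text
t 8.12 pos [ 0.4411 -0.1974  0.2054] F [-0.1  0.2 -1.3] w 0.0196
 shift units [-0.767  0.022  1.643] turn units [ 0.0012 -0.0009 -0.0008]
```

{"fn": "play_rows", "kwargs": {
  "series": [
    [0.0,-0.1,0,0.2,0,0,0],
    [0.0,-0.11,0,0.24,0,0,0],
    [0.0,-0.11,0,0.24,0,0,0],
    [0.0,-0.11,0,0.24,0,0,0],
    [0.0,-0.11,0,0.24,0,0,0],
    [0.0,-0.11,0,0.24,0,0,0],
    [0.0,-0.11,0.02,0.24,0,0,0],
    [0.0,0,0,0,0,0,0],
    [0.0,0,0,0,0,0,0],
    [0.0,0,0,0,0,0,0]
  ]
}}

```text
time: 8.95
position: [0.611, -0.1366, 0.2039]
tool_rot: [-0.478, 0.523, -0.521, 0.476]
ft_force: [0.5, 0.9, -1.1]
grip_width: 0.0194
```

```bash
python3 - <<'E'
from h import *
togo([.6117,-.1361,.2028],pinrot(84.9))
for n,(x,y,w,h) in {"top":(200,130,150,110),"scene":(230,140,150,110),"wrist":(56,0,400,300)}.items():
    im=eyes.camera(n)[:,:,::-1]; cv2.imwrite(f"pics/{n}7.png",im)
    s=5 if n!="wrist" else 2
    cv2.imwrite(f"pics/{n}7z.png",cv2.resize(im[y:y+h,x:x+w],None,fx=s,fy=s,interpolation=cv2.INTER_CUBIC))
E
```

```text
t 8.95 pos [ 0.611  -0.1366  0.2039] F [ 0.5  0.9 -1.1] w 0.0194
 shift units [-0.006  0.011  0.007] turn units [ 0.0011 -0.0003 -0.0002]
```

View pics/top7z.png

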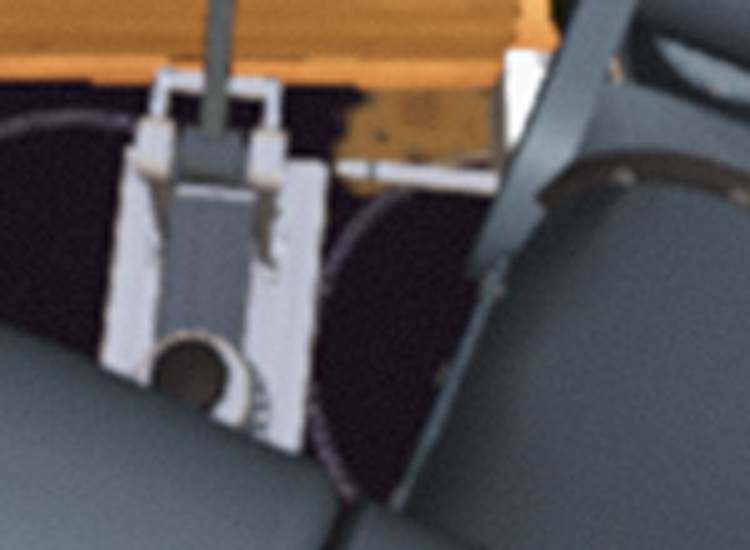

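View pics/scene7z.png

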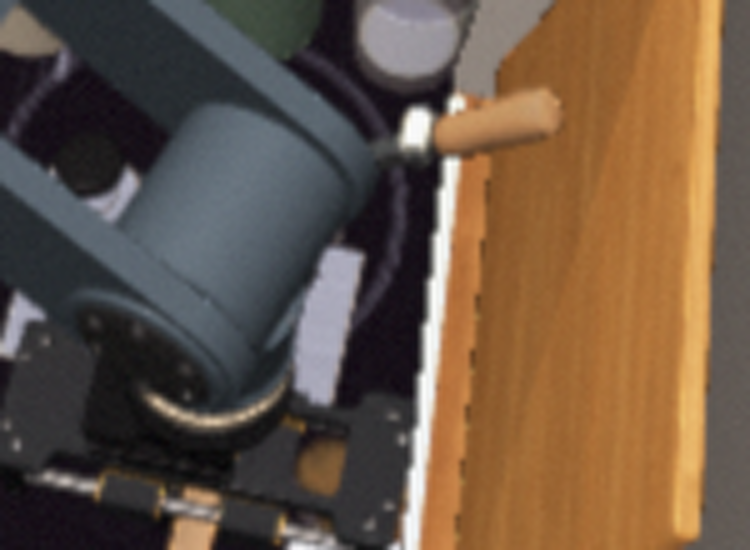

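View pics/wrist7z.png

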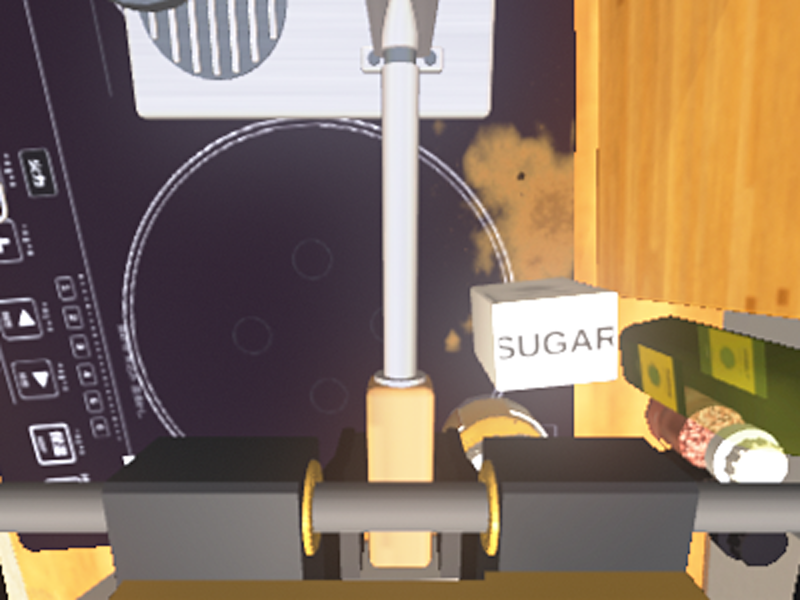

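Top view: pin tip at about (335,166) in the zoom, lined up with the right bushing's face near (286,158). The arm hides the bushing in the scene view. I'll compare predicted and seen lines.

```bash
python3 - <<'E'
from h import *
ct=cam("top"); o,Rm,p=st()
Z=lambda P:((proj(ct,P)-[200,130])*5+2).round(1)
H=np.array([.6288,.0551,.185])
for s in (-35,-19,35): print("hinge",s,Z(H+MY*s/1000), "front/back edges", Z(H+MY*s/1000-MX*.015),Z(H+MY*s/1000+MX*.015))
g=p+Rm[:,1]*.0178; d=-Rm[:,0]; print("pin dir",d, "grip",g, "tip-hinge in maker", [(g+d*.132-H)@a*1000 for a in (MX,MY,MZ)])
for t in (.04,.06,.08,.1,.12,.132): print(t,Z(g+d*t))
im=cv2.imread("pics/top7.png"); b=im.astype(int).sum(2)
for u in range(268,299,3): print(u, ((u-200)*5+2), "col", b[158:170,u])
E
```

```text
hinge -35 [287.3 160.4] front/back edges [284.2 190.4] [290.4 130.5]
hinge -19 [254.2 157.1] front/back edges [251.  187.1] [257.4 127.2]
hinge 35 [142.7 145.9] front/back edges [139.1 175.9] [146.2 116.2]
pin dir [9.01985773e-02 9.95923733e-01 3.66618681e-04] grip [ 0.61095411 -0.13723697  0.1871422 ] tip-hinge in maker [np.float64(-0.5054451613782465), np.float64(-61.162031229185295), np.float64(2.190591450230317)]
0.04 [532.6 184.9]
0.06 [491.1 180.7]
0.08 [449.5 176.5]
0.1 [407.9 172.3]
0.12 [366.4 168.1]
0.132 [341.5 165.6]
268 342 col [212 251 252 300 458 550 458 254 141  91  86  67]
271 357 col [300 302 292 349 497 593 570 433 278 224 189 101]
274 372 col [293 303 303 311 358 403 396 340 274 254 197 140]
277 387 col [273 297 305 334 484 584 606 536 376 234 205 203]
280 402 col [298 294 278 289 379 522 588 561 423 272 196 133]
283 417 col [302 275 249 199 257 474 584 582 460 253 109  70]
286 432 col [314 304 281 257 320 481 590 602 525 346 135  70]
289 447 col [314 297 289 300 337 422 538 596 566 399 172  58]
292 462 col [301 293 290 310 269 301 471 590 580 454 216  82]
295 477 col [299 300 338 311 207 202 428 584 603 511 326 114]
298 492 col [280 274 288 269 234 252 403 541 583 530 357 184]
```

{"fn": "play_rows", "kwargs": {
  "series": [
    [0.0,0,0.015,0.005,0,0,0],
    [0.0,-0.08,0,0,0,0,0],
    [0.0,-0.08,0,0,0,0,0],
    [0.0,-0.06,0,0,0,0,0],
    [0.0,-0.04,0,0,0,0,0],
    [0.0,-0.04,0,0,0,0,0],
    [0.0,0,0,0,0,0,0],
    [0.0,0,0,0,0,0,0]
  ]
}}

```text
time: 9.77
position: [0.6155, -0.1067, 0.2039]
tool_rot: [0.478, -0.521, 0.522, -0.477]
ft_force: [0.5, -0.1, -1.1]
grip_width: 0.0192
```

```bash
cat >> h.py <<'E'
def rep(H=np.array([.6288,.0551,.185])):
    o,Rm,p=st(); g=p+Rm[:,1]*.0178; d=-Rm[:,0]; t=g+d*.132-H
    print("t",round(o['time'],2),"TCP",p.round(4),"tip in hinge frame mm",np.round([t@a*1000 for a in (MX,MY,MZ)],1),"yaw/pitch err deg",np.rad2deg([d@-MX,d[2]]).round(2),
      "F maker",np.round([o['ft_force']@a for a in (MX,MY,MZ)],1),"M",o['moment'].round(2),"w",round(o['grip_width'],4))
E
python3 - <<'E'
from h import *
rep()
im=eyes.camera("wrist")[:,:,::-1]; cv2.imwrite("pics/w8z.png",cv2.resize(im[:300,56:456],None,fx=2,fy=2,interpolation=cv2.INTER_CUBIC))
rep()
im=eyes.camera("top")[:,:,::-1]; cv2.imwrite("pics/t8z.png",cv2.resize(im[130:240,200:350],None,fx=5,fy=5,interpolation=cv2.INTER_CUBIC))
E
```

```text
t 9.77 TCP [ 0.6155 -0.1067  0.2039] tip in hinge frame mm [  1.  -30.4   1.1] yaw/pitch err deg [ 0.06 -0.01] F maker [ 0.5 -0.  -1.1] M [-0.05 -0.11  0.01] w 0.0192
t 9.82 TCP [ 0.6155 -0.107   0.2039] tip in hinge frame mm [  1.1 -30.7   1.1] yaw/pitch err deg [ 0.03 -0.01] F maker [-0.2 -0.7 -1. ] M [-0.04 -0.1   0.  ] w 0.0196
```

View pics/w8z.png

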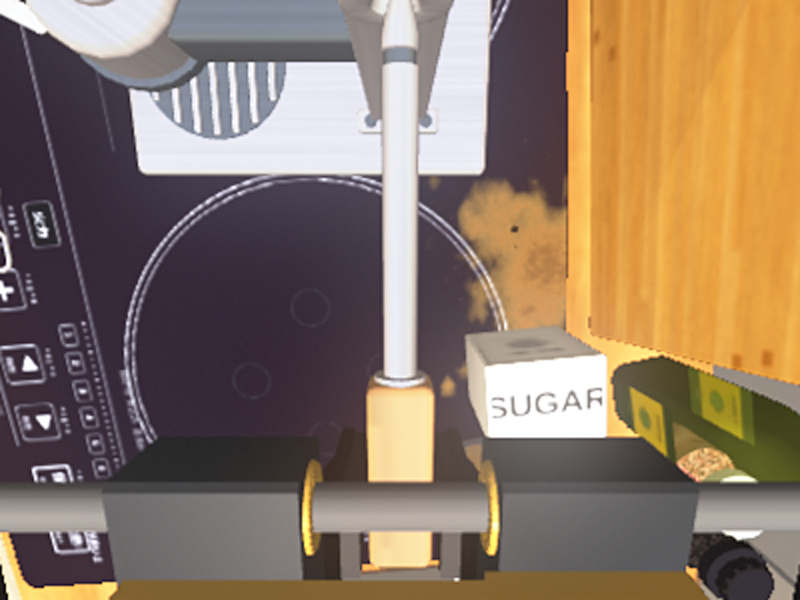

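View pics/t8z.png

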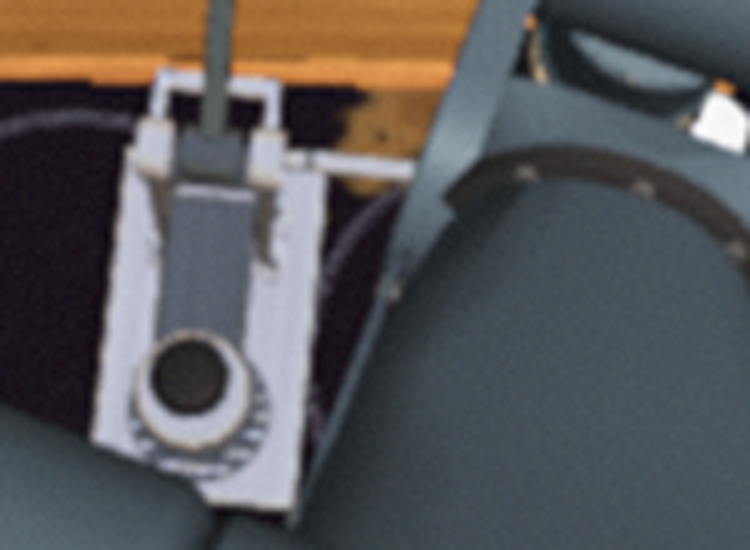

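The tip is at the face with no force. The wrist view shows the bushing ring centred at about 399, and the rod at 400. I'll keep going slowly.

{"fn": "play_rows", "kwargs": {
  "series": [
    [0.0,-0.04,0.005,0,0,0,0],
    [0.0,-0.04,0,0,0,0,0],
    [0.0,-0.04,0,0,0,0,0],
    [0.0,0,0,0,0,0,0]
  ]
}}

```text
time: 10.2
position: [0.6164, -0.0942, 0.2033]
tool_rot: [-0.477, 0.522, -0.521, 0.478]
ft_force: [-0.7, -0.7, -1.2]
grip_width: 0.0195
```

```bash
python3 - <<'E'
from h import *
rep()
im=eyes.camera("wrist")[:,:,::-1]; cv2.imwrite("pics/w9z.png",cv2.resize(im[:150,156:356],None,fx=4,fy=4,interpolation=cv2.INTER_CUBIC))
E
```

```text
t 10.2 TCP [ 0.6164 -0.0942  0.2033] tip in hinge frame mm [  0.8 -17.8   0.5] yaw/pitch err deg [0.04 0.03] F maker [-0.6 -0.8 -1.2] M [-0.07 -0.1   0.  ] w 0.0195
```

View pics/w9z.png

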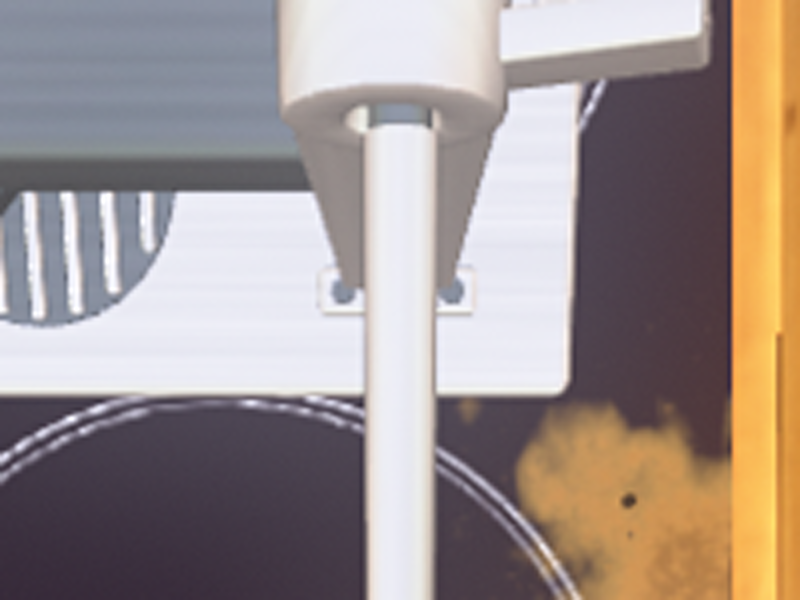

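```bash
python3 - <<'E'
from h import *
c=cam("wrist"); H=np.array([.6288,.0551,.185]); f=H-.035*MY
Z=lambda P:((proj(c,P)-[156,0])*4+1.5).round(1)
for r in (6.3,15):
  for n,v in (("C",0*MX),("top",MZ),("bot",-MZ),("front",-MX),("back",MX)): print(r,n,Z(f+v*r/1000))
o,Rm,p=st(); g=p+Rm[:,1]*.0178; d=-Rm[:,0]
for t in (.1,.11,.115,.117): print(t,Z(g+d*t),Z(g+d*t+Rm[:,2]*.005),Z(g+d*t-Rm[:,2]*.005), ((g+d*t-H)@MY).round(4))
E
```

```text
6.3 C [391.3 118.5]
6.3 top [390.8 102.6]
6.3 bot [391.7 133.1]
6.3 front [342.5 118.5]
6.3 back [440.1 118.6]
15 C [391.3 118.5]
15 top [390.1  78. ]
15 bot [392.2 151.4]
15 front [275.2 118.4]
15 back [507.4 118.6]
0.1 [398.2 246.3] [435.9 246.3] [360.4 246.3] -0.0502
0.11 [398.1 162.3] [436.6 162.3] [359.7 162.3] -0.0402
0.115 [398.1 119.1] [436.9 119.1] [359.3 119.1] -0.0352
0.117 [398.1 101.6] [437.1 101.6] [359.1 101.6] -0.0332
```

The pin is in the bore: the bushing's bore centre is at 391 and the rod centre at 401, so the pin sits about 1.2 mm too far to the maker's +x. I'll correct that and carry on.

{"fn": "play_rows", "kwargs": {
  "series": [
    [0.0,-0.03,0.003,-0.005,0,0,0],
    [0.0,-0.04,0,-0.005,0,0,0],
    [0.0,-0.04,0,0,0,0,0],
    [0.0,-0.04,0,0,0,0,0],
    [0.0,-0.04,0,0,0,0,0],
    [0.0,-0.04,0,0,0,0,0],
    [0.0,-0.04,0,0,0,0,0],
    [0.0,0,0,0,0,0,0]
  ]
}}

```text
time: 10.92
position: [0.6179, -0.0672, 0.2031]
tool_rot: [-0.477, 0.522, -0.521, 0.478]
ft_force: [-0.1, -0.2, -0.5]
grip_width: 0.0193
```

```bash
python3 - <<'E'
from h import *
rep()
im=eyes.camera("wrist")[:,:,::-1]; cv2.imwrite("pics/w10z.png",cv2.resize(im[:200,156:356],None,fx=3,fy=3,interpolation=cv2.INTER_CUBIC))
rep()
c=cam("wrist"); H=np.array([.6288,.0551,.185]); f=H-.035*MY
print(((proj(c,f)-[156,0])*3+1))
E
```

```text
t 10.92 TCP [ 0.6179 -0.0672  0.2031] tip in hinge frame mm [-0.2  9.2  0.3] yaw/pitch err deg [0.06 0.02] F maker [-0.1 -0.2 -0.5] M [-0.02 -0.04  0.01] w 0.0193
t 10.97 TCP [ 0.6179 -0.0677  0.2031] tip in hinge frame mm [-0.1  8.8  0.3] yaw/pitch err deg [ 0.06 -0.  ] F maker [ 0.4 -0.2 -1.1] M [ 0.01 -0.08 -0.03] w 0.0198
[298.85053131 255.90232649]
```

View pics/w10z.png

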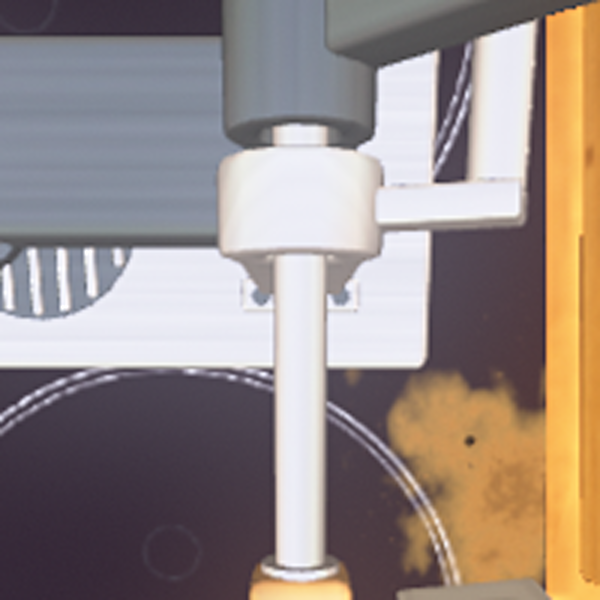

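The rod is through the right bushing and into the eye, centred (rod at 300, bushing at 300), with no force. Continuing into the far bushing.

{"fn": "play_rows", "kwargs": {
  "series": [
    [0.0,-0.04,0,0,0,0,0],
    [0.0,-0.04,0,0,0,0,0],
    [0.0,-0.04,0,0,0,0,0],
    [0.0,-0.04,0,0,0,0,0],
    [0.0,-0.04,0,0,0,0,0],
    [0.0,0,0,0,0,0,0]
  ]
}}

```text
time: 11.47
position: [0.6196, -0.0473, 0.203]
tool_rot: [-0.477, 0.522, -0.521, 0.478]
ft_force: [-0.3, -1.0, -0.6]
grip_width: 0.0195
```

```bash
python3 - <<'E'
from h import *
rep()
E
```

```text
t 11.47 TCP [ 0.6196 -0.0473  0.203 ] tip in hinge frame mm [-0.2 29.2  0.3] yaw/pitch err deg [0.06 0.02] F maker [-0.2 -1.  -0.6] M [-0.02 -0.03 -0.03] w 0.0195
```

{"fn": "play_rows", "kwargs": {
  "series": [
    [0.0,-0.04,0,0,0,0,0],
    [0.0,-0.04,0,0,0,0,0],
    [0.0,-0.04,0,0,0,0,0],
    [0.0,-0.04,0,0,0,0,0],
    [0.0,-0.04,0,0,0,0,0],
    [0.0,0,0,0,0,0,0]
  ]
}}

```text
time: 11.97
position: [0.6214, -0.0274, 0.2031]
tool_rot: [-0.477, 0.522, -0.521, 0.478]
ft_force: [-0.8, -0.3, -0.7]
grip_width: 0.0197
```

```bash
python3 - <<'E'
from h import *
rep()
E
```

```text
t 11.97 TCP [ 0.6214 -0.0274  0.2031] tip in hinge frame mm [-0.2 49.2  0.3] yaw/pitch err deg [0.05 0.02] F maker [-0.7 -0.3 -0.7] M [-0.   -0.03 -0.02] w 0.0197
```

{"fn": "play_rows", "kwargs": {
  "series": [
    [0.0,-0.04,0,0,0,0,0],
    [0.0,-0.04,0,0,0,0,0],
    [0.0,-0.03,0,0,0,0,0],
    [0.0,0,0,0,0,0,0],
    [0.0,0,0,0,0,0,0]
  ]
}}

```text
time: 12.38
position: [0.6224, -0.0172, 0.2031]
tool_rot: [0.477, -0.522, 0.522, -0.477]
ft_force: [-0.6, -0.4, -1.1]
grip_width: 0.0197
```

```bash
python3 - <<'E'
from h import *
rep()
im=eyes.camera("wrist")[:,:,::-1]; cv2.imwrite("pics/w11.png",im); cv2.imwrite("pics/w11z.png",cv2.resize(im[:280,126:386],None,fx=2,fy=2,interpolation=cv2.INTER_CUBIC))
rep()
im=eyes.camera("top")[:,:,::-1]; cv2.imwrite("pics/t11.png",im); cv2.imwrite("pics/t11z.png",cv2.resize(im[120:240,140:350],None,fx=3.8,fy=3.8,interpolation=cv2.INTER_CUBIC))
im=eyes.camera("scene")[:,:,::-1]; cv2.imwrite("pics/s11z.png",cv2.resize(im[100:310,150:350],None,fx=2.8,fy=2.8,interpolation=cv2.INTER_CUBIC))
E
```

```text
t 12.38 TCP [ 0.6224 -0.0172  0.2031] tip in hinge frame mm [-0.  59.4  0.2] yaw/pitch err deg [ 0.03 -0.01] F maker [-0.6 -0.4 -1.1] M [ 0.02 -0.09  0.01] w 0.0197
t 12.43 TCP [ 0.6224 -0.0174  0.203 ] tip in hinge frame mm [ 0.  59.3  0.2] yaw/pitch err deg [ 0.02 -0.01] F maker [ 0.6 -0.4 -2. ] M [ 0.06 -0.08 -0.01] w 0.0197
```

View pics/w11z.png

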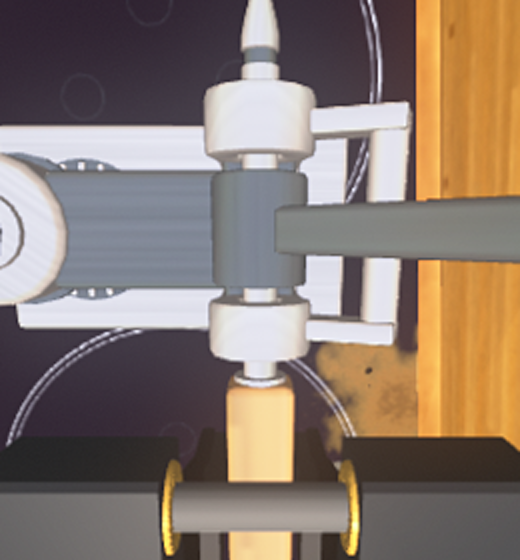

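View pics/t11z.png

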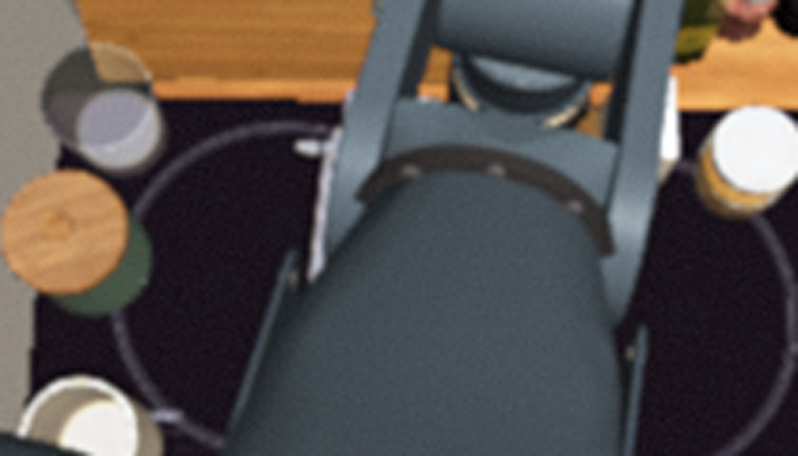

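View pics/s11z.png

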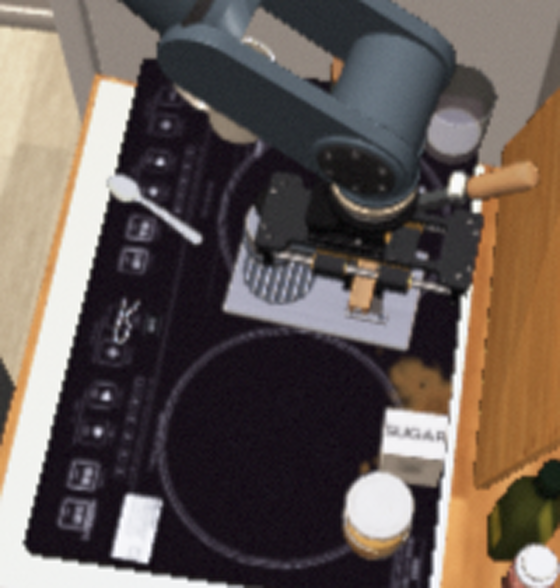

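Seen from above, the rod runs through both bushings and the eye. The groove at (261,55) stands beyond the far bushing's rim at (261,80), and the bystanders are where they were. I'll check the protrusion in numbers.

```bash
python3 - <<'E'
from h import *
rep(); c=cam("wrist"); H=np.array([.6288,.0551,.185])
q=lambda u,v:((u+.5)/2-.5+126,(v+.5)/2-.5)
for n,uv,z in (("tip",(261,-1),.185),("groove far",(261,47),.189),("groove near",(261,64),.19),("far rim top",(261,80),.2),("near rim",(261,360),.185),("grip front",(261,386),.195),("near bush L edge",(208,340),.185)):
    print(n,np.round([(onz(c,q(*uv),z)-H)@a*1000 for a in (MX,MY)],1))
E
```

```text
t 12.53 TCP [ 0.6224 -0.0175  0.2031] tip in hinge frame mm [ 0.1 59.1  0.2] yaw/pitch err deg [ 0.   -0.01] F maker [-0.2  0.2 -0.3] M [-0.03 -0.04 -0.04] w 0.0193
tip [ 0.6 55.6]
groove far [ 0.6 43.8]
groove near [ 0.6 39.7]
far rim top [ 0.6 33.7]
near rim [  0.7 -37.6]
grip front [  0.7 -42.7]
near bush L edge [-14.9 -31.5]
```

{"fn": "play_rows", "kwargs": {
  "series": [
    [0.0,0,0,0,0,0,0],
    [0.0,0,0,0,0,0,0],
    [0.0,0,0,0,0,0,0],
    [0.0,0,0,0,0,0,0],
    [0.0,0,0,0,0,0,0],
    [0.0,0,0,0,0,0,0]
  ]
}}

```text
time: 13.03
position: [0.6224, -0.0174, 0.2031]
tool_rot: [0.477, -0.522, 0.522, -0.477]
ft_force: [-0.4, -1.0, -0.1]
grip_width: 0.0191
```

```bash
python3 - <<'E'
from h import *
rep(); print(ticket.hand_in())
E
```

```text
t 13.03 TCP [ 0.6224 -0.0174  0.2031] tip in hinge frame mm [ 0.1 59.2  0.3] yaw/pitch err deg [ 0.01 -0.  ] F maker [-0.4 -1.1 -0.1] M [-0.02 -0.13 -0.01] w 0.0191
the job is handed in; nothing more can be done
None
```

The job is done and handed in at 13.0 s of the 58 s allowed. The piston was seated first, then the pin was threaded from the right, and the arm is still holding it with the clip groove clear.

- **Piston:** I pressed it with closed fingers, about 5 mm off the knob's centre, until it met the stop. The tool was then at z 0.1698 m (0.170 expected) with 22.7 N. I let it spring back, and the pictures show the knob back up.
- **Pin:** The tip went through the right bushing, the eye and the left bushing, with about 1 N on the wrist at most. I made one correction of about 1 mm at the first bushing.
- **Groove:** The tip stands about 24 mm out of the far bushing by the arm's position; 20 mm is needed. The gap of about 8 mm between grip and near bushing also gives 24 mm. The picture shows the groove about 5 mm clear of the far face.
- **Disagreement:** Reading the tip directly in the last picture gave only about 21 mm. It was cut off by the picture's edge, so I trusted the other checks.
- **Hold:** The pin stayed still to within 0.2 mm over the last half second, with about 1 N on the wrist and 45 N of grip.
- **Bystanders:** The jar and carton stood where they were in the last pictures, and nothing there suggested the mug or canister had moved, though the arm partly hid them. I judged this by eye and did not measure it.

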